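# Trace the wavy lettering curve

## Robot

A 6-joint arm with a two-finger parallel gripper is mounted at the origin on the work surface. World frame = base frame: x ahead of the robot, y to its left, z up, the work surface at z = 0. Lengths are in m, angles in degrees, forces in N, time in s.
With the tool pointing down it reaches from about 0.25 to 0.725 m from the base axis. Payload 9.7 kg.
Tool frame: the origin (TCP) lies at the very end of the fingers, on their centre line; the grasp point (between the pads) lies 19 mm behind it; z points along the fingers, y is the direction in which the jaws open and shut (so a half turn about z gives the same grasp; the last joint's range is limited). The gripper opens to 85 mm and grips with 20 to 120 N. Pads are 22 mm wide; open, the fingers measure 114 mm over their backs; the gripper's body (76 mm by 85 mm) begins 54 mm behind the grasp point. The pads swing forward as they close: fully open they stand 13 mm farther back than shut.
Start: joints at [74.427, 4.979, 10.078, 95.1, 0, 90], TCP at [0.148, 0.53, 0.231] pointing down, gripper open.
Joint ranges: [-179.16, 179.16], [-48.56, 103.87], [-65.8, 70.77], [-126.05, 130.52], [-82.76, 87.17], [-180, 180]. Speed limits (degrees/s): [127.2, 127.2, 147.25, 180, 180, 180].

## Interface

Orientations are given as [roll, pitch, yaw] about the fixed x, y, z axes, in that order (R = Rz(yaw) Ry(pitch) Rx(roll)).
In Python, from workcell import bot gives the robot as it stands. The module is installed in compiled form; this text tells all that it offers.
- The arm moves only by the tool arm_command, never from a script. Its argument "increments" is a list of rows, each a list of 7 numbers: the gripper command: -1 is fully open, 1 is shut, values between are in proportion, then the shift along the tool's x, y, z in cm, then the turn, a rotation vector about the tool's x, y, z in degrees. In form: [[gripper, x, y, z, rx, ry, rz], ...]. A call has 1 to 10 rows; each row shifts and turns the commanded pose from where the row before left it, along the tool's axes as they then stand; what a row does not reach is not made up. A row lasts 1/8 s, in which the tool goes at most 62.5 mm and 10.7 degrees, less where a joint would pass 70% of its speed; a pose out of reach is approached as far as the arm can. A call is refused whole if a number of a shift passes 6.25 or a number of a turn 10.7, either way. A call with a gripper value outside its range is refused whole. The fingers move at their own pace and stop on an object; "grip_force" is the grip in N (left out, the last holds). Time passes only in rows, so rows that do not move let the fingers close. It gives the time, the measured TCP pose, the force and the opening at its end, in the units of the state.
- bot.get_obs(): the state, without advancing time (a new reading comes with each control period).
- bot.camera(name): name is "scene" or "top" or "wrist"; returns a dict with "color" (400x640x3 uint8, red, green, blue), "fx", "fy", "cx", "cy" (pixels), "origin" and "attitude" of the camera in the world. Camera axes: x right, y up, looking along -z (the intrinsics and any distortion apply to the point x, -y, -z); pixel columns grow to the right and rows downward; lengths in m; the calibration is good to about 2 mm. A picture is of the moment at which its call begins. There is no depth.
- bot.job_done(): hands the job in, once; it reports no verdict.
The state is a dict: "time": time; "q": joint angles; "qd": joint speeds; "joint_efforts": joint torques, N m; "ee_pos": TCP position; "tcp_rot": TCP orientation; "wrist_force": force on the tool from outside, world axes, zero at the start; "torque": the same for the moment, N m; "opening": finger opening in m.
Only numpy, scipy, OpenCV 4.12 (cv2) and the standard library are available. Lean on these libraries where they do the work, as an engineer would, in place of code of your own. Each camera call takes 0.05 s, during which the arm holds its last target. There are 200 camera calls.

## Task

Take the standing tracing stylus from its coaster and trace the whole wavy edge of the wooden curve template with it, from the square end to the round end, keeping the stylus upright, its foot down at the paper and always touching the edge, but so gently that the template does not shift by more than about 3 mm. Then stand the stylus back upright on the coaster and let go, leaving the other things alone.

Things in the scene. Friction and masses are not known exactly. Their poses are not given: they have to be found in the camera images.
- template: Loose dark wood curve template, 212 x 83 x 12 mm, about 0.9 kg; slides if pushed over about 3 N. Origin on its underside; y along its length, z up. Square end at y = -90 mm; round end +y (radius 32.5 about x -2.5, y 90). Straight back x = -35. The edge to trace faces +x, vertical: x = 30 + 18 sin(2 pi y/180) mm, y -90 to 90: hollow near the square end, bulge near the round end.
- weightbar (a point): Top centre of the dark steel weight bar fixed on the template: 26 mm (x) by 130 mm (y), its top 28 mm above the table, at template x -30 to -4, y -70 to 60 mm. Not to be handled.
- stylus: Tracing stylus standing on its foot, 103 mm tall, 0.25 kg. Round brass foot of diameter 30 mm, 14 mm high (its side rubs along the edge, with its underside a few mm or less above the paper); brass neck of diameter 14 mm to 26 mm; square wooden handle 22 x 22 mm from 25 to 103 mm up, faces square to its x and y. Origin: centre of the foot's underside, z up.
- coaster: Fixed round white coaster, diameter 90 mm, 8 mm high, cork-coloured centre. The stylus starts somewhere near its centre. Origin: centre of its underside.
- mark0 (a point): Where the centre of the stylus foot is when the foot touches the wavy edge, at table height; first point, near the square end.
- mark1 (a point): Where the centre of the stylus foot is when the foot touches the wavy edge, at table height; point 1 of 0 to 9, about 19 mm apart, in tracing order.
- mark2 (a point): Where the centre of the stylus foot is when the foot touches the wavy edge, at table height; point 2 of 0 to 9, about 19 mm apart, in tracing order.
- mark3 (a point): Where the centre of the stylus foot is when the foot touches the wavy edge, at table height; point 3 of 0 to 9, about 19 mm apart, in tracing order.
- mark4 (a point): Where the centre of the stylus foot is when the foot touches the wavy edge, at table height; point 4 of 0 to 9, about 19 mm apart, in tracing order.
- mark5 (a point): Where the centre of the stylus foot is when the foot touches the wavy edge, at table height; point 5 of 0 to 9, about 19 mm apart, in tracing order.
- mark6 (a point): Where the centre of the stylus foot is when the foot touches the wavy edge, at table height; point 6 of 0 to 9, about 19 mm apart, in tracing order.
- mark7 (a point): Where the centre of the stylus foot is when the foot touches the wavy edge, at table height; point 7 of 0 to 9, about 19 mm apart, in tracing order.
- mark8 (a point): Where the centre of the stylus foot is when the foot touches the wavy edge, at table height; point 8 of 0 to 9, about 19 mm apart, in tracing order.
- mark9 (a point): Where the centre of the stylus foot is when the foot touches the wavy edge, at table height; last point, near the round end.
- inkstone: Bystander: dark rectangular inkstone tray, 80 x 120 x 26 mm, on the other side of the template from the coaster. Origin: centre of underside.
- cup: Bystander: paper cup, 72 mm wide, 85 mm high, beyond the template. Origin: centre of underside.
- brushrest: Bystander: low ceramic brush rest with four humps, about 24 x 100 x 34 mm, beyond the template. Origin: on its underside.
Mind the look-alikes: they are no part of the job. There is more than one size of the stylus; the job needs the middle-sized.

How it is judged (in metres and radians):
On the way, in this order (a step that is already met when the one before it is completed fails the run):
1. The foot touches the edge near the square end (horizontal distance between stylus and mark0 below 0.008 m and contact force between stylus and template above 0.3 N and height (world z) of stylus below 0.009 m and angle between stylus's own z axis and vertical below 0.26 rad), for 0.2 s.
2. still touching, it has come to point 1 of the edge (horizontal distance between stylus and mark1 below 0.008 m and contact force between stylus and template above 0.3 N and height (world z) of stylus below 0.009 m and angle between stylus's own z axis and vertical below 0.26 rad), for 0.2 s.
3. still touching, it has come to point 2 of the edge (horizontal distance between stylus and mark2 below 0.008 m and contact force between stylus and template above 0.3 N and height (world z) of stylus below 0.009 m and angle between stylus's own z axis and vertical below 0.26 rad), for 0.2 s.
4. still touching, it has come to point 3 of the edge (horizontal distance between stylus and mark3 below 0.008 m and contact force between stylus and template above 0.3 N and height (world z) of stylus below 0.009 m and angle between stylus's own z axis and vertical below 0.26 rad), for 0.2 s.
5. still touching, it has come to point 4 of the edge (horizontal distance between stylus and mark4 below 0.008 m and contact force between stylus and template above 0.3 N and height (world z) of stylus below 0.009 m and angle between stylus's own z axis and vertical below 0.26 rad), for 0.2 s.
6. still touching, it has come to point 5 of the edge (horizontal distance between stylus and mark5 below 0.008 m and contact force between stylus and template above 0.3 N and height (world z) of stylus below 0.009 m and angle between stylus's own z axis and vertical below 0.26 rad), for 0.2 s.
7. still touching, it has come to point 6 of the edge (horizontal distance between stylus and mark6 below 0.008 m and contact force between stylus and template above 0.3 N and height (world z) of stylus below 0.009 m and angle between stylus's own z axis and vertical below 0.26 rad), for 0.2 s.
8. still touching, it has come to point 7 of the edge (horizontal distance between stylus and mark7 below 0.008 m and contact force between stylus and template above 0.3 N and height (world z) of stylus below 0.009 m and angle between stylus's own z axis and vertical below 0.26 rad), for 0.2 s.
9. still touching, it has come to point 8 of the edge (horizontal distance between stylus and mark8 below 0.008 m and contact force between stylus and template above 0.3 N and height (world z) of stylus below 0.009 m and angle between stylus's own z axis and vertical below 0.26 rad), for 0.2 s.
10. still touching, it has come to point 9 of the edge (horizontal distance between stylus and mark9 below 0.008 m and contact force between stylus and template above 0.3 N and height (world z) of stylus below 0.009 m and angle between stylus's own z axis and vertical below 0.26 rad), for 0.2 s.
At the end, for the whole second after the job is handed in: Stylus released, upright (0.08 rad) and at rest on the coaster within 30 mm of its centre, after touching the edge (over 0.3 N, foot under 9 mm up, tilt under 0.26 rad) within 8 mm of points 0 to 9 in order; both ends of the template within 4 mm of where they were (horizontal distance between stylus and coaster below 0.03 m and angle between stylus's own z axis and vertical below 0.08 rad and z of stylus in the frame of coaster between 0.005 and 0.011 m and linear speed of stylus below 0.02 m/s and distance of each of mark0, mark9 from where it was at the start of the episode below 0.004 m).
It fails at once if the template is pushed more than 4 mm out of place (distance of any of mark0, mark9 from where it was at the start of the episode above 0.004 m).
It fails at once if another thing is moved more than 20 mm (distance of any of inkstone, cup, brushrest from where it was at the start of the episode above 0.02 m).
It also fails if it takes over 72 s, if anything falls off the work surface, if the arm or the gripper's body presses on something with over 40 N, if the wrist force passes 120 N, or if a joint passes its speed limit or range.

## Working session

There is one attempt and no reset: what is moved stays moved. The work goes in short steps, Python scripts to look and compute and a tool call to move; the robot and the scene stay as the last step left them, time stands still between calls to the robot, and variables do not carry over. Pictures are saved under pics/ and viewed, about 8 in all and at most 12, crops included, and the job is handed in when it is done.

Besides the shell and the picture viewer there is one more tool, called as name(argument=value, ...), one argument or row to a line, values as JSON. arm_command: Moves the arm, as the interface text tells. Its arguments: {"type":"object","properties":{"increments":{"type":"array"},"grip_force":{"type":"number"}},"required":["increments"]}

```bash
mkdir -p pics
cat > h.py <<'E'
import numpy as np, cv2
from workcell import bot
from scipy.spatial.transform import Rotation as R
def att(a):
    a=np.array(a,float)
    return a if a.shape==(3,3) else R.from_euler('xyz',a,degrees=True).as_matrix()
def ray(c,u,v):
    d=np.array([(u-c['cx'])/c['fx'],-(v-c['cy'])/c['fy'],-1.]); return np.array(c['origin']),att(c['attitude'])@d
def onz(c,u,v,z):
    o,d=ray(c,u,v); return o+d*(z-o[2])/d[2]
def proj(c,p):
    q=att(c['attitude']).T@(np.array(p)-np.array(c['origin'])); return c['cx']+c['fx']*q[0]/-q[2], c['cy']-c['fy']*q[1]/-q[2]
def save(n,c): cv2.imwrite('pics/'+n+'.png',c['color'][:,:,::-1])
E
python3 - <<'E'
from h import *
print(bot.get_obs())
for n in ('scene','top','wrist'):
    c=bot.camera(n); save(n+'0',c); print(n,{k:v for k,v in c.items() if k!='color'})
import pickle
E
```

```text
{'time': 0.0, 'q': array([ 7.44267022e+01,  5.01061038e+00,  1.00373730e+01,  9.50989455e+01,
       -1.26914178e-03,  9.00011100e+01]), 'qd': array([-0.04985925, -0.03714583, -0.04581518, -0.00549766, -0.04493614,
        0.04928465]), 'joint_efforts': array([-6.24336753e-04, -5.20383990e+01,  4.64810443e+01,  1.62805634e-02,
       -2.86572242e-05, -1.21229695e-05]), 'ee_pos': array([0.14760932, 0.52960651, 0.2306139 ]), 'tcp_rot': array([-1.79927817e+02,  1.27053918e-03,  1.64425594e+02]), 'wrist_force': array([ 0.20645892,  0.41410438, -0.45279171]), 'torque': array([-0.01064705, -0.00785569, -0.01381252]), 'opening': 0.08524122315248568}
scene {'fx': 414.17030487699725, 'fy': 414.17030487699725, 'cx': 322.9394883495384, 'cy': 202.85061727553895, 'origin': array([1.2212891 , 0.36228528, 0.55746321]), 'attitude': array([5.56249057e+01, 7.47795558e-02, 1.16645237e+02])}
top {'fx': 378.7185497825068, 'fy': 378.7185497825068, 'cx': 318.78877891436935, 'cy': 196.46862361326552, 'origin': array([0.3881345 , 0.02286038, 0.89048502]), 'attitude': array([ 12.01271893,  -0.20226539, -87.59993335])}
wrist {'fx': 308.13175509411076, 'fy': 308.13175509411076, 'cx': 321.248817247292, 'cy': 198.866688462423, 'origin': array([0.07612758, 0.55006874, 0.37280811]), 'attitude': array([-16.98219994,   0.09456553,  74.34657846])}
```

View pics/top0.png

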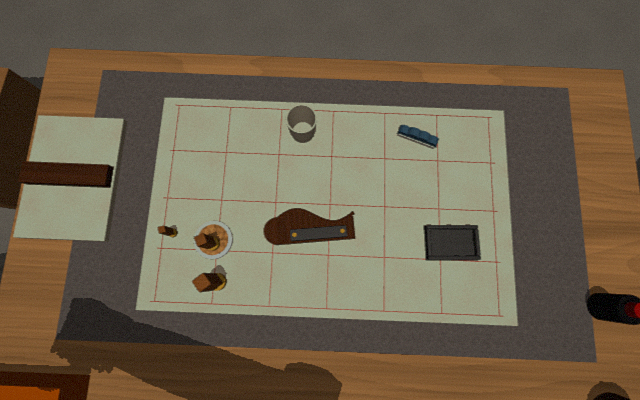

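View pics/scene0.png

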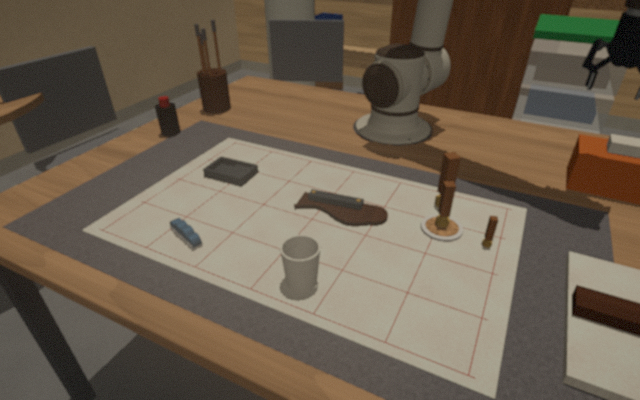

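The top view shows the template at (270-355, 210-245): square end on the right, round end on the left, wavy edge facing up, which is world +x. The scene view shows the cup, brush rest and inkstone clear of it. There are three candidate styli in the top view: small at (165,231), one on the coaster at (210,240), and a large one at (210,282). The coaster one should be the middle size. I'll confirm with a crop and measure.

Run:
```python
from h import *
t=bot.camera('top'); s=bot.camera('scene'); w=bot.camera('wrist')
a=cv2.resize(t['color'][190:310,145:370],None,fx=3.5,fy=3.5,interpolation=cv2.INTER_CUBIC)[:, :788]
a=cv2.resize(t['color'][200:300,145:365],None,fx=3.6,fy=3.6,interpolation=cv2.INTER_CUBIC)
b=cv2.resize(s['color'][145:255,290:510],None,fx=2.0,fy=2.0,interpolation=cv2.INTER_CUBIC)
b2=cv2.resize(w['color'],(350,220))
out=np.zeros((600,800,3),np.uint8); out[:a.shape[0],:a.shape[1]]=a; out[370:370+b.shape[0],:b.shape[1]]=b; out[370:590,445:795]=b2
cv2.imwrite('pics/crop1.png',out[:,:,::-1])
save('wrist1',w)
```

```text
(no output)
```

View pics/crop1.png

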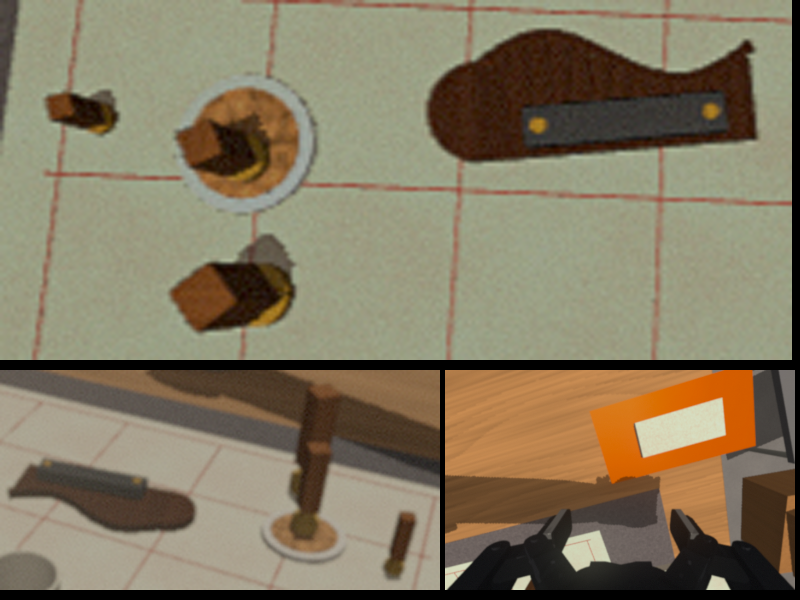

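The crop shows the coaster stylus, with its handle top near top-view (200,239), is middle-sized: clearly between the small one at left and the large one below. It's also the only one standing on the coaster. Now measuring.

Run:
```python
from h import *
t=bot.camera('top'); im=t['color'].astype(int)
hsv=cv2.cvtColor(t['color'],cv2.COLOR_RGB2HSV)
# template: dark region
m=((hsv[:,:,2]<115)).astype(np.uint8); m[:, :258]=0; m[:,362:]=0; m[:203]=0; m[250:]=0
m=cv2.morphologyEx(m,cv2.MORPH_OPEN,np.ones((2,2)))
cs,_=cv2.findContours(m,cv2.RETR_EXTERNAL,cv2.CHAIN_APPROX_NONE); c=max(cs,key=cv2.contourArea)[:,0,:].astype(float)
P=np.array([onz(t,u,v,.012)[:2] for u,v in c+0.0])
print(cv2.contourArea(c.astype(np.float32)),P.min(0),P.max(0))
# round end / square end
d=P
iy=d[:,1]; 
back=d[(iy>d[:,1].min()+.02)&(iy<d[:,1].max()-.045)]
# robot side: lowest x in y-bins
bl=[]; 
for y in np.arange(d[:,1].min()+.015,d[:,1].max()-.045,.004):
    q=d[abs(iy-y)<.003]; 
    if len(q): bl.append(q[q[:,0].argmin()])
bl=np.array(bl).astype(np.float32); vx,vy,x0,y0=cv2.fitLine(bl,cv2.DIST_HUBER,0,.01,.01).ravel()
if vy<0: vx,vy=-vx,-vy
ang=np.arctan2(-vx,vy) # yaw of template: y axis=( -sin, cos)
ey=np.array([vx,vy]); ex=np.array([vy,-vx])
lx=d@ex; ly=d@ey; b0=np.array([x0,y0])@ex
print('yaw',np.degrees(ang),'back coord',b0, 'width',lx.max()-b0,'len',ly.max()-ly.min(), 'resid',np.std(bl@ex-b0))
sq=ly[(lx-b0>.01)&(lx-b0<.05)&(ly<ly.mean())]; print('sq',np.median(sq), 'round',ly.max())
for nm,yo in(('sq',np.median(sq)+.09),('round',ly.max()-.1225)):
    o=ex*(b0+.035)+ey*yo; print('origin by',nm,o)
# crest of bulge/hollow
mm=(ly>np.median(sq)+.01)&(lx-b0>.04)
print('wavy max at ly-sq',(ly[lx.argmax()]-np.median(sq)))
# coaster: bright ring
hs=hsv; w=((hs[:,:,1]<40)&(hs[:,:,2]>150)).astype(np.uint8); w[:,:185]=0;w[:,245:]=0;w[:212]=0;w[268:]=0
cs,_=cv2.findContours(w,cv2.RETR_EXTERNAL,cv2.CHAIN_APPROX_NONE)
k=max(cs,key=lambda q:len(q)); print(len(k),cv2.boundingRect(k))
e=cv2.fitEllipse(cv2.convexHull(k)); print('ell',e,onz(t,*e[0],.008))
# circle by edge points
# handle tops
for nm,(u,v) in dict(mid=(145+199/3.6,200+140/3.6),big=(145+205/3.6,200+297/3.6)).items():
    print(nm,onz(t,u,v,.111),onz(t,u,v,.14))
print('foot mid', onz(t,145+243/3.6,200+155/3.6,.015))
s=bot.camera('scene')
# scene: mid top, crop at x318,y447-370 /2
def two(p,q):
    o1,d1=ray(t,*p);o2,d2=ray(s,*q);d1/=np.linalg.norm(d1);d2/=np.linalg.norm(d2)
    k=np.linalg.lstsq(np.c_[d1,-d2],o2-o1,rcond=None)[0]; a=o1+d1*k[0];b=o2+d2*k[1];return (a+b)/2,np.linalg.norm(a-b)
print('mid top',two((145+199/3.6,200+140/3.6),(290+318/2,145+(448-370)/2)))
print('big top',two((145+205/3.6,200+297/3.6),(290+323/2,145+(390-370)/2)))
print('coaster',two((213.6,239.7),(290+303/2,145+(537-370)/2)))
```

```text
2382.5 [ 0.45622622 -0.06045497] [0.54310719 0.15143465]
yaw 7.10907 back coord 0.46650133 width 0.0824020276170454 len 0.21528879557496491 resid 0.00064295315
sq -0.10768011663378485 round 0.09017065184571502
origin by sq [0.49983404 0.04452089]
origin by round [0.50164701 0.02998427]
wavy max at ly-sq 0.12688584671550074
201 (192, 219, 40, 40)
ell ((211.76913452148438, 239.15780639648438), (37.00468063354492, 40.27240753173828), 37.117652893066406) [0.46392802 0.27187974 0.008     ]
mid [0.45463598 0.26641876 0.111     ] [0.45216185 0.2573574  0.14      ]
big [0.36776991 0.25375065 0.111     ] [0.36852756 0.2451606  0.14      ]
foot mid [0.4544734  0.26732534 0.015     ]
mid top (array([0.45495922, 0.26792807, 0.10671813]), np.float64(0.0003399183655646692))
big top (array([0.36796708, 0.24955666, 0.12841279]), np.float64(0.0019151402751507098))
coaster (array([ 0.46350538,  0.27125358, -0.00239835]), np.float64(0.0017366336103988704))
```

arm_command(
  increments=[
    [0, -4.6, -2.1, 0, 0, 0, 0],
    [0, -4.6, -2.1, 0, 0, 0, 0],
    [0, -4.6, -2.1, 0, 0, 0, 0],
    [0, -4.6, -2.1, 0, 0, 0, 0],
    [0, -4.6, -2.1, 0, 0, 0, 0],
    [0, -4.6, -2.1, 0, 0, 0, 0],
    [0, -4.6, -2.1, 0, 0, 0, 0],
    [0, -4.6, -2.1, 0, 0, 0, 0],
    [0, 0, 0, 0, 0, 0, 9.6],
    [0, 0, 0, 0, 0, 0, 9.6],
  ],
  grip_force=60,
)

```text
time: 1.65
ee_pos: [0.4576, 0.2685, 0.2311]
tcp_rot: [-180.0, -0.0, 144.8]
wrist_force: [-0.1, -0.2, -0.6]
opening: 0.0425
```

arm_command(
  increments=[
    [0, 0, 0, 0, 0, 0, 9.6],
    [0, 0, 0, 0, 0, 0, 9.6],
    [0, 0, 0, 0, 0, 0, 9.6],
    [0, 0, 0, 0, 0, 0, 0],
  ],
)

```text
time: 2.15
ee_pos: [0.457, 0.2692, 0.2313]
tcp_rot: [180.0, 0.0, 116.5]
wrist_force: [0.9, 0.6, 0.5]
opening: 0.0426
```

Run:
```python
from h import *
w=bot.camera('wrist'); save('w2',w); o=bot.get_obs(); print(o['ee_pos'],o['tcp_rot'],o['q'],o['opening'],w['origin'],w['attitude'],o['wrist_force'])
```

```text
[0.45701656 0.26918626 0.23128571] [-1.79998895e+02 -1.04736175e-03  1.16636946e+02] [3.04978103e+01 2.27446034e+00 7.23404483e+00 9.49606160e+01
 1.11936015e-03 9.38608646e+01] 0.04266078460115826 [0.42415841 0.33626651 0.37344592] [-17.01742069   0.05233562  26.41030433] [ 0.86422338 -0.45867061  0.03367222]
```

View pics/w2.png

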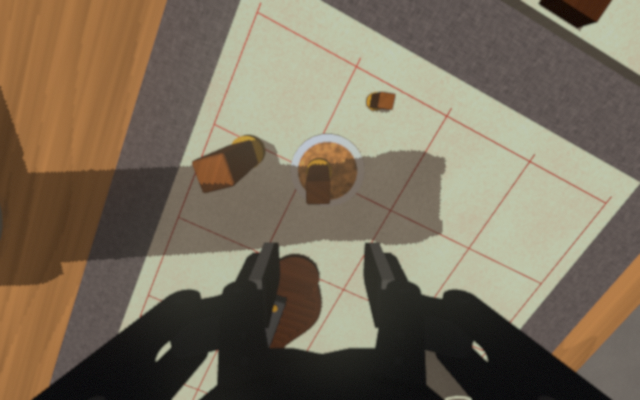

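The wrist view shows the coaster at (325,167) and the middle stylus standing on it. Its foot is near (318,165), its handle top near (317,197), and its faces are nearly square to the image.

Run:
```python
from h import *
w=bot.camera('wrist'); g=cv2.cvtColor(w['color'],cv2.COLOR_RGB2HSV)
x0,y0=290,125
crop=w['color'][y0:y0+90,x0:x0+75]
cv2.imwrite('pics/w3.png',cv2.resize(crop,None,fx=6,fy=6,interpolation=cv2.INTER_CUBIC)[:,:,::-1])
ring=((g[:,:,1]<45)&(g[:,:,2]>95)); 
for u,v in [(317,197)]: print(onz(w,u,v,.111),onz(w,u,v,.107))
print('foot',onz(w,318,168,.015),'coaster',onz(w,325.5,167,.008))
```

```text
[0.45552878 0.26409263 0.111     ] [0.45600952 0.26299382 0.107     ]
foot [0.45227643 0.27027599 0.015     ] coaster [0.46035175 0.27411438 0.008     ]
```

View pics/w3.png

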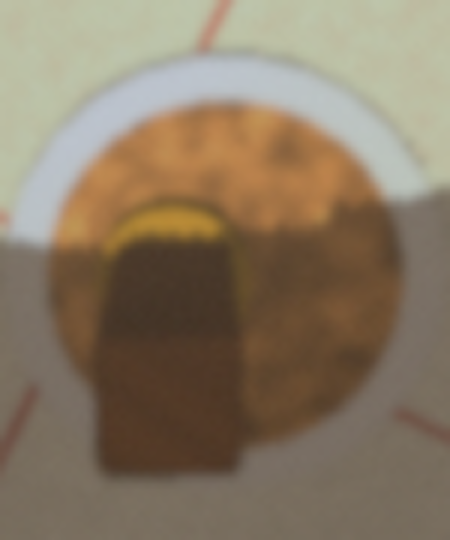

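Run:
```python
from h import *
w=bot.camera('wrist'); o=bot.get_obs()
t=bot.camera('top')
print('top',onz(w,318.3,192.7,.111),'coaster',onz(w,327.5,168.3,.008))
def two(p,q):
    o1,d1=ray(t,*p);o2,d2=ray(w,*q);d1/=np.linalg.norm(d1);d2/=np.linalg.norm(d2)
    k=np.linalg.lstsq(np.c_[d1,-d2],o2-o1,rcond=None)[0]; a=o1+d1*k[0];b=o2+d2*k[1];return (a+b)/2,np.linalg.norm(a-b)
print(two((145+199/3.6,200+139/3.6),(318.3,192.7)), two((145+247/3.6,200+143/3.6),(327.5,168.3)))
psi=np.radians(o['tcp_rot'][2]); tx=np.array([np.cos(psi),np.sin(psi)]); ty=np.array([np.sin(psi),-np.cos(psi)])
d=np.array([.4547,.267])-o['ee_pos'][:2]; print(o['ee_pos'],o['tcp_rot'],d@tx,d@ty)
d=onz(w,318.3,192.7,.111)[:2]-o['ee_pos'][:2]; print(d@tx,d@ty)
```

```text
top [0.45479548 0.26817269 0.111     ] coaster [0.46321822 0.27378032 0.008     ]
(array([0.45530425, 0.26740148, 0.10800711]), np.float64(0.00031286530856204317)) (array([ 0.46435283,  0.27138033, -0.00598252]), np.float64(0.000730834630928592))
[0.4570407  0.26917072 0.23128182] [1.79999317e+02 9.92615815e-04 1.16618042e+02] -0.0008919219641664493 -0.003065182385064904
0.00011369702918678293 -0.002454411397259796
```

arm_command(
  increments=[
    [0, 0, -0.27, 4, 0, 0, 0],
    [0, 0, 0, 4, 0, 0, 0],
    [0, 0, 0, 4, 0, 0, 0],
    [0, 0, 0, 4, 0, 0, 0],
    [0, 0, 0, 2.3, 0, 0, 0],
    [0, 0, 0, 0, 0, 0, 0],
    [1, 0, 0, 0, 0, 0, 0],
    [1, 0, 0, 0, 0, 0, 0],
    [1, 0, 0, 0, 0, 0, 0],
    [1, 0, 0, 0, 0, 0, 0],
  ],
)

```text
time: 3.6
ee_pos: [0.4553, 0.2684, 0.0497]
tcp_rot: [179.9, -0.0, 116.4]
wrist_force: [-1.1, -1.0, 6.5]
opening: 0.0214
```

Run:
```python
from h import *
F=[]
for i in range(8):
    w=bot.camera('wrist'); o=bot.get_obs(); F.append(o['wrist_force'])
print(np.mean(F,0),np.std(F,0)); print(o['ee_pos'],o['tcp_rot'],o['opening'],o['time'])
```

```text
[-9.36337593e-01 -5.41010932e-03  6.09200434e+00] [0.44320068 0.45641932 0.57649248]
[0.45530079 0.26838903 0.04971283] [ 1.79867063e+02 -1.12871849e-02  1.16437040e+02] 0.02151996432767269 4.0
```

```bash
cat >> h.py <<'E'
O=np.array([.5016,.0298]); YAW=7.1
import sys
def loc(p):
    a=np.radians(YAW); d=np.array(p)[:2]-O; return 1e3*np.array([d@[np.cos(a),np.sin(a)],d@[-np.sin(a),np.cos(a)]])
def curve(y):  # contact y mm -> foot centre, outward normal
    k=2*np.pi/180; x=30+18*np.sin(k*y); s=18*k*np.cos(k*y); n=np.array([1,-s])/np.hypot(1,s); return np.array([x,y])+15*n,n
def toolrel(o,dloc): # local displacement (mm) -> tool cm
    a=np.radians(YAW); d=np.array([np.cos(a)*dloc[0]-np.sin(a)*dloc[1],np.sin(a)*dloc[0]+np.cos(a)*dloc[1]])
    p=np.radians(o['tcp_rot'][2]); return np.array([d@[np.cos(p),np.sin(p)],d@[np.sin(p),-np.cos(p)]])/10
def forces(n=8):
    F=[]
    for i in range(n): bot.camera('wrist'); F.append(bot.get_obs()['wrist_force'])
    F=np.array(F); a=np.radians(YAW); f=F.mean(0)
    return np.array([f[0]*np.cos(a)+f[1]*np.sin(a),-f[0]*np.sin(a)+f[1]*np.cos(a),f[2]]),F.std(0)/np.sqrt(n)
E
python3 - <<'E'
from h import *
o=bot.get_obs(); print(loc(o['ee_pos']))
for y in range(-90,91,10): c,n=curve(y); print(y,c.round(1),n.round(2))
E
```

```text
[-16.45422987 242.48216418]
-90 [ 42.7 -82. ] [0.85 0.53]
-80 [ 36.8 -72.4] [0.86 0.51]
-70 [ 31.9 -63.5] [0.9  0.43]
-60 [ 28.7 -55.5] [0.95 0.3 ]
-50 [ 27.2 -48.4] [0.99 0.11]
-40 [ 27.2 -41.6] [ 0.99 -0.11]
-30 [ 28.7 -34.5] [ 0.95 -0.3 ]
-20 [ 31.9 -26.5] [ 0.9  -0.43]
-10 [ 36.8 -17.6] [ 0.86 -0.51]
0 [42.7 -8. ] [ 0.85 -0.53]
10 [49.1  2.4] [ 0.86 -0.51]
20 [55.1 13.5] [ 0.9  -0.43]
30 [59.9 25.5] [ 0.95 -0.3 ]
40 [62.6 38.4] [ 0.99 -0.11]
50 [62.6 51.6] [0.99 0.11]
60 [59.9 64.5] [0.95 0.3 ]
70 [55.1 76.5] [0.9  0.43]
80 [49.1 87.6] [0.86 0.51]
90 [42.7 98. ] [0.85 0.53]
```

arm_command(
  increments=[
    [1, 0, 0, -3.5, 0, 0, 0],
    [1, 0, 0, -3.5, 0, 0, 0],
    [1, 0, 0, 0, 0, 0, 9.65],
    [1, 0, 0, 0, 0, 0, 9.65],
    [1, 0, 0, 0, 0, 0, 0],
  ],
)

```text
time: 4.62
ee_pos: [0.4546, 0.2679, 0.1183]
tcp_rot: [-180.0, 0.0, 97.2]
wrist_force: [-0.2, -0.7, -3.1]
opening: 0.0209
```

Run:
```python
from h import *
print(forces(4)); o=bot.get_obs(); print(o['ee_pos'],o['tcp_rot'],o['opening']); l=loc(o['ee_pos']);print(l, toolrel(o,np.array([54,-78])-l))
```

```text
(array([-0.21832939, -0.13576237, -2.24411904]), array([0.10527877, 0.25755046, 0.07609706]))
[0.45457896 0.26794072 0.11817031] [-1.79988904e+02  6.44610290e-03  9.72833340e+01] 0.02149196290926679
[-17.22593542 242.12651626] [-32.03527845   7.02012374]
```

arm_command(
  increments=[
    [1, -4.57, 1.0, 0, 0, 0, 0],
    [1, -4.57, 1.0, 0, 0, 0, 0],
    [1, -4.57, 1.0, 0, 0, 0, 0],
    [1, -4.57, 1.0, 0, 0, 0, 0],
    [1, -4.57, 1.0, 0, 0, 0, 0],
    [1, -4.57, 1.0, 0, 0, 0, 0],
    [1, -4.57, 1.0, 0, 0, 0, 0],
    [1, 0, 0, 3.6, 0, 0, 0],
    [1, 0, 0, 3.6, 0, 0, 0],
    [1, 0, 0, 0, 0, 0, 0],
  ],
)

```text
time: 6.08
ee_pos: [0.5625, -0.0409, 0.0442]
tcp_rot: [-179.8, -0.0, 97.2]
wrist_force: [-1.5, 0.2, -1.5]
opening: 0.0214
```

Run:
```python
from h import *
print(forces(10)); o=bot.get_obs(); print(o['time'],o['ee_pos'],o['tcp_rot'],o['opening']); l=loc(o['ee_pos']);print(l)
w=bot.camera('wrist'); t=bot.camera('top')
a=cv2.resize(t['color'][190:260,255:375],None,fx=3.3,fy=3.3,interpolation=cv2.INTER_CUBIC)
out=np.zeros((400+231,640,3),np.uint8); out[:400]=w['color']; out[400:,:a.shape[1]]=a
cv2.imwrite('pics/w4.png',cv2.resize(out,None,fx=.95,fy=.95)[:,:,::-1])
for y in (-90,0,90): print([np.round(proj(c,np.r_[O+np.array([[np.cos(np.radians(YAW)),-np.sin(np.radians(YAW))],[np.sin(np.radians(YAW)),np.cos(np.radians(YAW))]])@[.03,y/1e3],.012])) for c in (w,t)])
```

```text
(array([ 0.05114473,  0.03448354, -2.21944965]), array([0.10962109, 0.17719698, 0.15791196]))
6.575 [ 0.56393015 -0.04070825  0.0466813 ] [1.79973116e+02 7.22481100e-03 9.71411215e+01] 0.021109540396022527
[ 53.13727718 -77.67168843]
[array([284., 249.]), array([354., 211.])]
[array([278.,  99.]), array([315., 215.])]
[array([ 270., -106.]), array([277., 218.])]
```

View pics/w4.png

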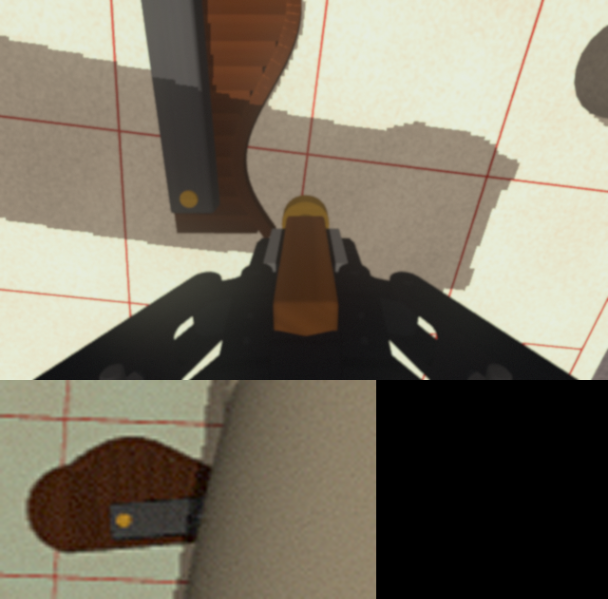

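The wrist view shows the foot at (322,215) beside the square corner at (282,250), where the estimate predicts (284,249). The template pose is therefore good to about 1 mm. Approaching gently.

arm_command(
  increments=[
    [1, 0, -0.6, 0.1, 0, 0, 0],
    [1, 0, -0.6, 0, 0, 0, 0],
    [1, 0, 0, 0, 0, 0, 0],
    [1, 0, 0, 0, 0, 0, 0],
    [1, 0, 0, 0, 0, 0, 0],
  ],
)

```text
time: 7.3
ee_pos: [0.5518, -0.0423, 0.0453]
tcp_rot: [-180.0, 0.0, 97.1]
wrist_force: [-0.1, -0.5, -3.3]
opening: 0.0213
```

```bash
cat > m.py <<'E'
from h import *
f,s=forces(8); o=bot.get_obs(); l=loc(o['ee_pos'])
from scipy.optimize import minimize_scalar
r=minimize_scalar(lambda y: np.sum((curve(y)[0]-l)**2),bounds=(-90,90),method='bounded'); c,n=curve(r.x)
print('t %.2f'%o['time'],'F',f.round(2),'+-',s.max().round(2),'Fn %.2f'%(f[:2]@n),'Ft %.2f'%(f[:2]@[-n[1],n[0]]),'loc',l.round(2),'gap %.2f'%((l-c)@n),'yc %.1f'%r.x,'z %.4f'%o['ee_pos'][2],'rot',o['tcp_rot'].round(2), 'T',o['torque'].round(3))
E
python3 m.py
```

```text
t 7.70 F [-0.3  -0.01 -2.46] +- 0.17 Fn -0.26 Ft 0.15 loc [ 40.98 -77.72] gap 0.82 yc -86.1 z 0.0452 rot [-179.99   -0.     97.13] T [-0.007 -0.005  0.022]
```

arm_command(
  increments=[
    [1, 0, -0.07, 0, 0, 0, 0],
    [1, 0, 0, 0, 0, 0, 0],
    [1, 0, 0, 0, 0, 0, 0],
  ],
)

```text
time: 8.07
ee_pos: [0.5513, -0.0423, 0.0454]
tcp_rot: [180.0, -0.0, 97.1]
wrist_force: [1.5, 0.7, -2.9]
opening: 0.0215
```

```bash
python3 m.py
```

```text
t 8.47 F [ 1.94  0.34 -2.99] +- 0.19 Fn 1.83 Ft -0.74 loc [ 40.36 -77.7 ] gap 0.31 yc -85.8 z 0.0453 rot [179.99   0.    97.13] T [ 0.152 -0.438  0.069]
```

```bash
cat > m.py <<'E'
from h import *
from scipy.optimize import minimize_scalar
dy=float(sys.argv[1]); N=int(sys.argv[2]); k=5.
T=[];F=[]
for i in range(6):
    bot.camera('wrist'); o=bot.get_obs(); T.append(o['torque']); F.append(o['wrist_force'])
T=np.array(T); t=T.mean(0); a=np.radians(YAW); Rl=np.array([[np.cos(a),np.sin(a)],[-np.sin(a),np.cos(a)]])
ft=Rl@np.array([-t[1],t[0]])/.235; f=Rl@np.mean(F,0)[:2]; l=loc(o['ee_pos'])
r=minimize_scalar(lambda y: np.sum((curve(y)[0]-l)**2),bounds=(-92,92),method='bounded'); c,n=curve(r.x)
Fn=ft@n
print('t %.2f'%o['time'],'Fn(T) %.2f Ft(T) %.2f'%(Fn,ft@[-n[1],n[0]]),'Fn(F) %.2f'%(f@n),'sdT',T.std(0)[:2].round(3),'gap %.2f'%((l-c)@n),'yc %.1f'%r.x,'loc',l.round(1),'z %.4f'%o['ee_pos'][2],'rot',o['tcp_rot'].round(1))
corr=(Fn-1.5)/k; pts=[curve(r.x+dy*i/N)[0]+curve(r.x+dy*i/N)[1]*corr*min(i,1) for i in range(N+1)]
for p,q in zip(pts,pts[1:]): print('x %.3f y %.3f'%tuple(((q-p)/10)[::-1]))
E
python3 m.py 8 4
```

```text
t 8.78 Fn(T) 2.12 Ft(T) -0.82 Fn(F) 2.43 sdT [0.032 0.031] gap 0.30 yc -85.8 loc [ 40.4 -77.7] z 0.0453 rot [180.   -0.   97.1]
x 0.199 y -0.109
x 0.190 y -0.115
x 0.187 y -0.111
x 0.184 y -0.107
```

arm_command(
  increments=[
    [1, 0.2, -0.11, 0, 0, 0, 0],
    [1, 0.19, -0.115, 0, 0, 0, 0],
    [1, 0.187, -0.111, 0, 0, 0, 0],
    [1, 0.184, -0.107, 0, 0, 0, 0],
    [1, 0, 0, 0, 0, 0, 0],
  ],
)

```text
time: 9.4
ee_pos: [0.5458, -0.0351, 0.0454]
tcp_rot: [180.0, -0.0, 97.1]
wrist_force: [2.1, 0.8, -2.5]
opening: 0.0214
```

```bash
python3 m.py 8 4
```

```text
t 9.70 Fn(T) 2.87 Ft(T) 0.75 Fn(F) 3.17 sdT [0.095 0.058] gap 0.43 yc -77.6 loc [ 35.8 -69.9] z 0.0454 rot [180.   -0.   97.1]
x 0.193 y -0.077
x 0.177 y -0.095
x 0.173 y -0.089
x 0.170 y -0.083
```

arm_command(
  increments=[
    [1, 0.195, -0.07, 0, 0, 0, 0],
    [1, 0.177, -0.093, 0, 0, 0, 0],
    [1, 0.173, -0.087, 0, 0, 0, 0],
    [1, 0.17, -0.082, 0, 0, 0, 0],
    [1, 0, 0, 0, 0, 0, 0],
  ],
)

```text
time: 10.32
ee_pos: [0.5414, -0.0285, 0.0452]
tcp_rot: [-180.0, -0.0, 97.1]
wrist_force: [1.2, 0.4, -2.7]
opening: 0.0218
```

```bash
python3 m.py 8 4
```

```text
t 10.62 Fn(T) 1.19 Ft(T) 0.66 Fn(F) 1.02 sdT [0.018 0.049] gap 0.65 yc -69.6 loc [ 32.4 -62.9] z 0.0452 rot [-180.    -0.    97.1]
x 0.164 y -0.082
x 0.163 y -0.070
x 0.159 y -0.063
x 0.156 y -0.056
```

arm_command(
  increments=[
    [1, 0.164, -0.082, 0, 0, 0, 0],
    [1, 0.163, -0.07, 0, 0, 0, 0],
    [1, 0.159, -0.063, 0, 0, 0, 0],
    [1, 0.156, -0.056, 0, 0, 0, 0],
    [1, 0, 0, 0, 0, 0, 0],
  ],
)

```text
time: 11.25
ee_pos: [0.538, -0.0224, 0.0453]
tcp_rot: [-180.0, -0.0, 97.1]
wrist_force: [-0.3, 0.5, -2.4]
opening: 0.0214
```

```bash
python3 m.py 8 4
```

```text
t 11.55 Fn(T) 0.75 Ft(T) 0.57 Fn(F) 0.44 sdT [0.023 0.021] gap 0.68 yc -61.6 loc [ 29.8 -56.5] z 0.0453 rot [-180.    -0.    97.1]
x 0.147 y -0.064
x 0.149 y -0.043
x 0.145 y -0.036
x 0.142 y -0.029
```

arm_command(
  increments=[
    [1, 0.147, -0.072, 0, 0, 0, 0],
    [1, 0.149, -0.044, 0, 0, 0, 0],
    [1, 0.145, -0.037, 0, 0, 0, 0],
    [1, 0.142, -0.03, 0, 0, 0, 0],
    [1, 0, 0, 0, 0, 0, 0],
  ],
)

```text
time: 12.18
ee_pos: [0.5357, -0.0169, 0.0454]
tcp_rot: [180.0, -0.0, 97.1]
wrist_force: [1.6, 0.4, -1.5]
opening: 0.0211
```

```bash
python3 m.py 8 4
```

```text
t 12.47 Fn(T) 2.22 Ft(T) 0.14 Fn(F) 2.29 sdT [0.062 0.041] gap 0.54 yc -53.4 loc [ 28.1 -50.6] z 0.0454 rot [180.   -0.   97.1]
x 0.141 y -0.008
x 0.136 y -0.016
x 0.135 y -0.010
x 0.134 y -0.004
```

Force well under control; slightly longer steps.

arm_command(
  increments=[
    [1, 0.141, -0.008, 0, 0, 0, 0],
    [1, 0.136, -0.016, 0, 0, 0, 0],
    [1, 0.135, -0.01, 0, 0, 0, 0],
    [1, 0.134, -0.004, 0, 0, 0, 0],
    [1, 0, 0, 0, 0, 0, 0],
  ],
)

```text
time: 13.1
ee_pos: [0.5345, -0.0115, 0.0452]
tcp_rot: [-180.0, -0.0, 97.1]
wrist_force: [1.0, 1.0, -1.8]
opening: 0.0211
```

```bash
python3 m.py 10 5
```

```text
t 13.40 Fn(T) 0.97 Ft(T) 0.44 Fn(F) 0.56 sdT [0.067 0.049] gap 0.46 yc -45.2 loc [ 27.5 -45.2] z 0.0452 rot [-180.    -0.    97.1]
x 0.135 y -0.008
x 0.135 y 0.008
x 0.137 y 0.014
x 0.139 y 0.020
x 0.141 y 0.027
```

arm_command(
  increments=[
    [1, 0.135, -0.01, 0, 0, 0, 0],
    [1, 0.135, 0.006, 0, 0, 0, 0],
    [1, 0.137, 0.012, 0, 0, 0, 0],
    [1, 0.139, 0.018, 0, 0, 0, 0],
    [1, 0.141, 0.025, 0, 0, 0, 0],
    [1, 0, 0, 0, 0, 0, 0],
  ],
)

```text
time: 14.15
ee_pos: [0.5341, -0.0047, 0.0452]
tcp_rot: [-180.0, -0.0, 97.1]
wrist_force: [1.1, 0.1, -1.9]
opening: 0.0215
```

```bash
python3 m.py 10 5
```

```text
t 14.45 Fn(T) 0.11 Ft(T) -0.03 Fn(F) 0.31 sdT [0.015 0.021] gap 0.33 yc -35.3 loc [ 28.  -38.4] z 0.0452 rot [-180.    -0.    97.1]
x 0.150 y 0.006
x 0.148 y 0.040
x 0.151 y 0.047
x 0.155 y 0.054
x 0.158 y 0.060
```

arm_command(
  increments=[
    [1, 0, -0.035, 0, 0, 0, 0],
    [1, 0, 0, 0, 0, 0, 0],
  ],
)

```text
time: 14.7
ee_pos: [0.534, -0.0048, 0.0453]
tcp_rot: [180.0, -0.0, 97.1]
wrist_force: [0.2, 0.1, -3.1]
opening: 0.0212
```

```bash
python3 m.py 8 4
```

```text
t 15.00 Fn(T) 2.23 Ft(T) 0.39 Fn(F) 1.96 sdT [0.017 0.061] gap 0.20 yc -35.3 loc [ 27.9 -38.4] z 0.0453 rot [180.    0.   97.1]
x 0.140 y 0.047
x 0.146 y 0.039
x 0.150 y 0.046
x 0.153 y 0.053
```

```bash
sed -i 's/O=np.array(\[.5016,.0298\])/O=np.array([.50193,.03055])/' h.py; python3 m.py 8 4
```

```text
t 15.30 Fn(T) 2.84 Ft(T) 0.36 Fn(F) 2.61 sdT [0.022 0.061] gap -0.08 yc -36.4 loc [ 27.5 -39.1] z 0.0454 rot [180.    0.   97.1]
x 0.136 y 0.056
x 0.144 y 0.036
x 0.147 y 0.042
x 0.151 y 0.049
```

arm_command(
  increments=[
    [1, 0.136, 0.056, 0, 0, 0, 0],
    [1, 0.144, 0.036, 0, 0, 0, 0],
    [1, 0.147, 0.042, 0, 0, 0, 0],
    [1, 0.151, 0.049, 0, 0, 0, 0],
    [1, 0, 0, 0, 0, 0, 0],
  ],
)

```text
time: 15.92
ee_pos: [0.5349, 0.0013, 0.0453]
tcp_rot: [-180.0, -0.0, 97.1]
wrist_force: [0.9, -1.0, -2.0]
opening: 0.0217
```

```bash
python3 m.py 8 4
```

```text
t 16.23 Fn(T) 1.08 Ft(T) 0.46 Fn(F) 1.13 sdT [0.028 0.036] gap -0.02 yc -28.3 loc [ 29.1 -33.2] z 0.0453 rot [-180.    -0.    97.1]
x 0.158 y 0.049
x 0.159 y 0.064
x 0.163 y 0.070
x 0.167 y 0.077
```

arm_command(
  increments=[
    [1, 0.158, 0.046, 0, 0, 0, 0],
    [1, 0.159, 0.063, 0, 0, 0, 0],
    [1, 0.163, 0.07, 0, 0, 0, 0],
    [1, 0.167, 0.077, 0, 0, 0, 0],
    [1, 0, 0, 0, 0, 0, 0],
  ],
)

```text
time: 16.85
ee_pos: [0.5368, 0.008, 0.0453]
tcp_rot: [180.0, -0.0, 97.1]
wrist_force: [1.6, -0.2, -2.7]
opening: 0.0211
```

```bash
python3 m.py 8 4
```

```text
t 17.15 Fn(T) 2.00 Ft(T) 0.65 Fn(F) 1.82 sdT [0.068 0.02 ] gap 0.00 yc -20.3 loc [ 31.8 -26.7] z 0.0453 rot [180.   -0.   97.1]
x 0.166 y 0.093
x 0.174 y 0.090
x 0.177 y 0.096
x 0.180 y 0.101
```

Model now matches well. Going with 10 mm steps.

arm_command(
  increments=[
    [1, 0.166, 0.092, 0, 0, 0, 0],
    [1, 0.174, 0.09, 0, 0, 0, 0],
    [1, 0.177, 0.096, 0, 0, 0, 0],
    [1, 0.18, 0.101, 0, 0, 0, 0],
    [1, 0, 0, 0, 0, 0, 0],
  ],
)

```text
time: 17.77
ee_pos: [0.5397, 0.0154, 0.0453]
tcp_rot: [180.0, -0.0, 97.1]
wrist_force: [1.9, -0.2, -2.8]
opening: 0.0211
```

```bash
python3 m.py 10 5
```

```text
t 18.07 Fn(T) 2.32 Ft(T) 0.68 Fn(F) 2.08 sdT [0.091 0.037] gap 0.06 yc -12.2 loc [ 35.6 -19.7] z 0.0453 rot [180.   -0.   97.1]
x 0.175 y 0.121
x 0.187 y 0.111
x 0.190 y 0.115
x 0.193 y 0.119
x 0.195 y 0.122
```

arm_command(
  increments=[
    [1, 0.175, 0.121, 0, 0, 0, 0],
    [1, 0.187, 0.111, 0, 0, 0, 0],
    [1, 0.19, 0.115, 0, 0, 0, 0],
    [1, 0.193, 0.119, 0, 0, 0, 0],
    [1, 0.195, 0.122, 0, 0, 0, 0],
    [1, 0, 0, 0, 0, 0, 0],
  ],
)

```text
time: 18.82
ee_pos: [0.5445, 0.0255, 0.0453]
tcp_rot: [180.0, -0.0, 97.1]
wrist_force: [3.1, -0.5, -3.9]
opening: 0.0213
```

```bash
python3 m.py 10 5
```

```text
t 19.12 Fn(T) 2.65 Ft(T) 0.96 Fn(F) 2.56 sdT [0.093 0.046] gap 0.25 yc -2.2 loc [ 41.5 -10.3] z 0.0453 rot [180.   -0.   97.1]
x 0.186 y 0.144
x 0.201 y 0.126
x 0.204 y 0.128
x 0.207 y 0.128
x 0.210 y 0.128
```

arm_command(
  increments=[
    [1, 0.186, 0.15, 0, 0, 0, 0],
    [1, 0.201, 0.127, 0, 0, 0, 0],
    [1, 0.204, 0.129, 0, 0, 0, 0],
    [1, 0.207, 0.129, 0, 0, 0, 0],
    [1, 0.21, 0.129, 0, 0, 0, 0],
    [1, 0, 0, 0, 0, 0, 0],
  ],
)

```text
time: 19.88
ee_pos: [0.5498, 0.0364, 0.0453]
tcp_rot: [180.0, -0.0, 97.1]
wrist_force: [2.3, -1.0, -3.1]
opening: 0.0214
```

```bash
python3 m.py 10 5
```

```text
t 20.18 Fn(T) 2.22 Ft(T) 1.14 Fn(F) 1.57 sdT [0.048 0.013] gap 0.54 yc 7.8 loc [48.1 -0.2] z 0.0453 rot [180.   -0.   97.1]
x 0.205 y 0.140
x 0.216 y 0.126
x 0.219 y 0.124
x 0.222 y 0.121
x 0.226 y 0.118
```

arm_command(
  increments=[
    [1, 0.205, 0.144, 0, 0, 0, 0],
    [1, 0.216, 0.129, 0, 0, 0, 0],
    [1, 0.219, 0.126, 0, 0, 0, 0],
    [1, 0.222, 0.123, 0, 0, 0, 0],
    [1, 0.226, 0.12, 0, 0, 0, 0],
    [1, 0, 0, 0, 0, 0, 0],
  ],
)

```text
time: 20.92
ee_pos: [0.5549, 0.048, 0.0453]
tcp_rot: [180.0, -0.0, 97.1]
wrist_force: [2.2, -1.5, -3.4]
opening: 0.0212
```

```bash
python3 m.py 10 5
```

```text
t 21.23 Fn(T) 3.22 Ft(T) 1.08 Fn(F) 3.29 sdT [0.124 0.079] gap 0.86 yc 17.9 loc [54.6 10.7] z 0.0454 rot [180.   -0.   97.1]
x 0.214 y 0.145
x 0.233 y 0.109
x 0.237 y 0.104
x 0.241 y 0.098
x 0.245 y 0.091
```

arm_command(
  increments=[
    [1, 0.21, 0.15, 0, 0, 0, 0],
    [1, 0.233, 0.115, 0, 0, 0, 0],
    [1, 0.237, 0.11, 0, 0, 0, 0],
    [1, 0.241, 0.102, 0, 0, 0, 0],
    [1, 0.245, 0.095, 0, 0, 0, 0],
    [1, 0, 0, 0, 0, 0, 0],
  ],
)

```text
time: 21.98
ee_pos: [0.5589, 0.0604, 0.0453]
tcp_rot: [180.0, -0.0, 97.1]
wrist_force: [1.0, 0.5, -3.2]
opening: 0.0215
```

```bash
python3 m.py 8 4
```

```text
t 22.27 Fn(T) 1.65 Ft(T) 1.01 Fn(F) 1.75 sdT [0.019 0.024] gap 1.27 yc 27.7 loc [60.2 22.3] z 0.0453 rot [180.   -0.   97.1]
x 0.246 y 0.086
x 0.251 y 0.075
x 0.254 y 0.066
x 0.257 y 0.057
```

arm_command(
  increments=[
    [1, 0.246, 0.089, 0, 0, 0, 0],
    [1, 0.251, 0.08, 0, 0, 0, 0],
    [1, 0.254, 0.071, 0, 0, 0, 0],
    [1, 0.257, 0.062, 0, 0, 0, 0],
    [1, 0, 0, 0, 0, 0, 0],
  ],
)

```text
time: 22.9
ee_pos: [0.5608, 0.0707, 0.0453]
tcp_rot: [180.0, -0.0, 97.1]
wrist_force: [2.5, 1.1, -3.2]
opening: 0.021
```

```bash
python3 m.py 8 4
```

```text
t 23.20 Fn(T) 2.87 Ft(T) 1.15 Fn(F) 2.71 sdT [0.117 0.05 ] gap 1.57 yc 35.7 loc [63.3 32.4] z 0.0453 rot [180.   -0.   97.1]
x 0.256 y 0.074
x 0.264 y 0.036
x 0.265 y 0.025
x 0.267 y 0.013
```

Run:
```python
from h import *
w=bot.camera('wrist'); t=bot.camera('top')
a=cv2.resize(t['color'][190:260,255:375],None,fx=2.8,fy=2.8,interpolation=cv2.INTER_CUBIC)
out=np.zeros((400+196,640,3),np.uint8); out[:400]=w['color']; out[400:,:a.shape[1]]=a
cv2.imwrite('pics/w5.png',out[:,:,::-1])
a=np.radians(YAW);Rm=np.array([[np.cos(a),-np.sin(a)],[np.sin(a),np.cos(a)]])
for q in ((-2.5,122.5),(-35,60),(-35,90),(48,45),(-35,-90)): print(q,np.round(proj(w,np.r_[O+Rm@np.array(q)/1e3,.012])),np.round(proj(t,np.r_[O+Rm@np.array(q)/1e3,.012]),1))
```

```text
(-2.5, 122.5) [197.  75.] [263.7 232.4]
(-35, 60) [154. 189.] [291.5 244.2]
(-35, 90) [146. 137.] [278.6 245.3]
(48, 45) [296. 212.] [295.5 208.4]
(-35, -90) [187. 386.] [356.1 238.9]
```

View pics/w5.png

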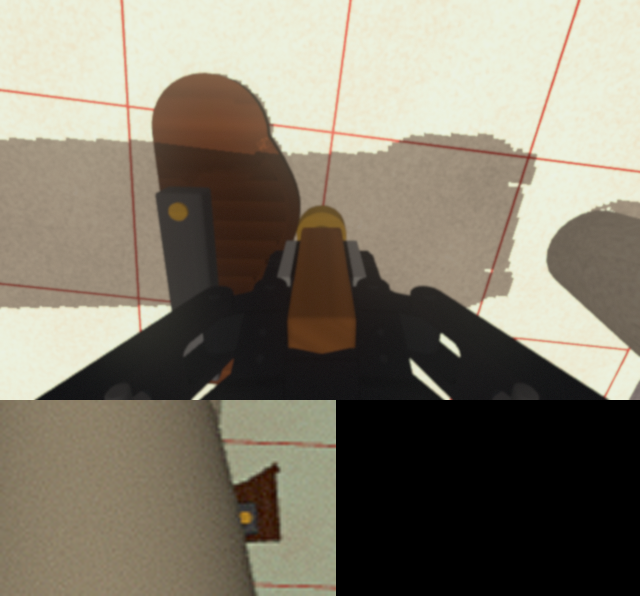

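```bash
python3 - <<'E'
from h import *
A=cv2.imread('pics/top0.png'); t=bot.camera('top'); B=t['color'][:,:,::-1]
for r in ((206,246,346,366),(206,246,344,364)):
    a=cv2.cvtColor(np.ascontiguousarray(A[r[0]:r[1],r[2]:r[3]]),cv2.COLOR_BGR2GRAY).astype(np.float32); b=cv2.cvtColor(np.ascontiguousarray(B[r[0]:r[1],r[2]:r[3]]),cv2.COLOR_BGR2GRAY).astype(np.float32)
    print(cv2.phaseCorrelate(a,b,cv2.createHanningWindow(a.shape[::-1],cv2.CV_32F)))
E
python3 m.py 8 4
```

```text
((0.3544031272950985, 1.5072607879237587), 0.9110740423202515)
((0.26146803365927695, 1.5726140663233465), 0.9300065469741822)
t 23.65 Fn(T) 3.27 Ft(T) 2.26 Fn(F) 3.25 sdT [0.024 0.03 ] gap 1.54 yc 35.6 loc [63.3 32.3] z 0.0453 rot [180.   -0.   97.1]
x 0.254 y 0.082
x 0.264 y 0.037
x 0.266 y 0.026
x 0.267 y 0.014
```

```bash
sed -i 's/YAW=7.1/YAW=5.3/' h.py; sed -i "s/corr=(Fn-1.5)/corr=(Fn-1.2)/; s/for p,q in zip(pts,pts\[1:\]).*/for p,q in zip(pts,pts[1:]): print('x %.3f y %.3f'%tuple(toolrel(o,q-p)))/" m.py
python3 - <<'E'
from h import *
import re
# choose O so that current foot centre is at yc ~36.5, gap 0, square-end shift -3.5mm
o=bot.get_obs(); p=o['ee_pos'][:2]
a=np.radians(YAW);Rm=np.array([[np.cos(a),-np.sin(a)],[np.sin(a),np.cos(a)]])
# along y: old model
a0=np.radians(7.1);R0=np.array([[np.cos(a0),-np.sin(a0)],[np.sin(a0),np.cos(a0)]])
best=min((( (R0.T@((np.array([.50193,.03055])+0)-(p-Rm@curve(y)[0]/1e3)))[1])**2,y) for y in np.arange(25,45,.1))
On=p-Rm@curve(best[1])[0]/1e3; print(best,On, 'shift of sq end (mm)',1e3*((On+Rm@[.03,-.09])-(np.array([.5016,.0298])+R0@[.03,-.09])),'round',1e3*((On+Rm@[.03,.09])-(np.array([.5016,.0298])+R0@[.03,.09])))
s=open('h.py').read(); s=re.sub(r'O=np.array\(.*?\)\;','O=np.array([%.5f,%.5f]);'%tuple(On),s); open('h.py','w').write(s)
E
python3 m.py 6 3
```

```text
(np.float64(6.944482969628466e-10), np.float64(36.90000000000017)) [0.50207909 0.03054201] shift of sq end (mm) [-2.22991165 -0.50026154] round [3.39164842 0.11043532]
t 23.95 Fn(T) 3.39 Ft(T) 2.52 Fn(F) 2.92 sdT [0.019 0.029] gap 0.01 yc 36.9 loc [62.1 34.3] z 0.0454 rot [180.   -0.   97.1]
x 0.253 y 0.092
x 0.264 y 0.038
x 0.266 y 0.027
```

arm_command(
  increments=[
    [1, 0.253, 0.092, 0, 0, 0, 0],
    [1, 0.264, 0.038, 0, 0, 0, 0],
    [1, 0.266, 0.027, 0, 0, 0, 0],
    [1, 0, 0, 0, 0, 0, 0],
  ],
)

```text
time: 24.45
ee_pos: [0.5611, 0.0786, 0.0452]
tcp_rot: [-180.0, -0.0, 97.1]
wrist_force: [1.5, 0.0, -3.5]
opening: 0.0213
```

```bash
python3 m.py 8 4
```

```text
t 24.75 Fn(T) 2.10 Ft(T) 0.41 Fn(F) 1.92 sdT [0.079 0.029] gap 0.25 yc 42.9 loc [63.2 42.3] z 0.0452 rot [-180.    -0.    97.1]
x 0.265 y 0.033
x 0.267 y 0.003
x 0.266 y -0.009
x 0.265 y -0.020
```

arm_command(
  increments=[
    [1, 0.265, 0.031, 0, 0, 0, 0],
    [1, 0.267, 0.003, 0, 0, 0, 0],
    [1, 0.266, -0.009, 0, 0, 0, 0],
    [1, 0.265, -0.02, 0, 0, 0, 0],
    [1, 0, 0, 0, 0, 0, 0],
  ],
)

```text
time: 25.38
ee_pos: [0.5599, 0.0893, 0.0453]
tcp_rot: [180.0, -0.0, 97.1]
wrist_force: [2.2, 1.2, -2.6]
opening: 0.0211
```

```bash
python3 m.py 8 4
```

```text
t 25.68 Fn(T) 1.74 Ft(T) 1.13 Fn(F) 1.83 sdT [0.046 0.033] gap 0.53 yc 50.9 loc [63.  52.9] z 0.0453 rot [180.   -0.   97.1]
x 0.264 y -0.020
x 0.261 y -0.041
x 0.259 y -0.052
x 0.256 y -0.061
```

arm_command(
  increments=[
    [1, 0.264, -0.02, 0, 0, 0, 0],
    [1, 0.261, -0.041, 0, 0, 0, 0],
    [1, 0.259, -0.052, 0, 0, 0, 0],
    [1, 0.256, -0.061, 0, 0, 0, 0],
    [1, 0, 0, 0, 0, 0, 0],
  ],
)

```text
time: 26.3
ee_pos: [0.5569, 0.0994, 0.0454]
tcp_rot: [180.0, -0.0, 97.1]
wrist_force: [2.7, 0.9, -1.7]
opening: 0.0215
```

```bash
python3 m.py 8 4
```

```text
t 26.60 Fn(T) 2.91 Ft(T) 1.11 Fn(F) 2.72 sdT [0.117 0.029] gap 0.66 yc 58.9 loc [61.  63.3] z 0.0453 rot [180.   -0.   97.1]
x 0.262 y -0.037
x 0.250 y -0.078
x 0.246 y -0.086
x 0.242 y -0.093
```

arm_command(
  increments=[
    [1, 0.262, -0.037, 0, 0, 0, 0],
    [1, 0.25, -0.078, 0, 0, 0, 0],
    [1, 0.246, -0.086, 0, 0, 0, 0],
    [1, 0.242, -0.093, 0, 0, 0, 0],
    [1, 0, 0, 0, 0, 0, 0],
  ],
)

```text
time: 27.22
ee_pos: [0.5526, 0.1089, 0.0453]
tcp_rot: [-180.0, -0.0, 97.1]
wrist_force: [1.7, 0.5, -2.4]
opening: 0.0211
```

```bash
python3 m.py 8 4;  python3 - <<'E'
from h import *
A=cv2.imread('pics/top0.png'); t=bot.camera('top'); B=t['color'][:,:,::-1]
for r in ((206,246,346,366),(206,246,344,364)):
    a=cv2.cvtColor(np.ascontiguousarray(A[r[0]:r[1],r[2]:r[3]]),cv2.COLOR_BGR2GRAY).astype(np.float32); b=cv2.cvtColor(np.ascontiguousarray(B[r[0]:r[1],r[2]:r[3]]),cv2.COLOR_BGR2GRAY).astype(np.float32)
    print(cv2.phaseCorrelate(a,b,cv2.createHanningWindow(a.shape[::-1],cv2.CV_32F)))
E
```

```text
t 27.52 Fn(T) 2.30 Ft(T) 1.17 Fn(F) 2.21 sdT [0.064 0.045] gap 0.85 yc 66.9 loc [57.5 73.2] z 0.0453 rot [-180.    -0.    97.1]
x 0.247 y -0.078
x 0.235 y -0.104
x 0.232 y -0.108
x 0.228 y -0.112
((0.3922244047309249, 1.2599800515269912), 0.9423698765039444)
((0.3174733306671964, 1.4464057757156077), 0.9372235149145126)
```

arm_command(
  increments=[
    [1, 0.247, -0.078, 0, 0, 0, 0],
    [1, 0.235, -0.104, 0, 0, 0, 0],
    [1, 0.232, -0.108, 0, 0, 0, 0],
    [1, 0.228, -0.112, 0, 0, 0, 0],
    [1, 0, 0, 0, 0, 0, 0],
  ],
)

```text
time: 28.2
ee_pos: [0.5473, 0.1177, 0.0453]
tcp_rot: [-180.0, -0.0, 97.1]
wrist_force: [0.8, 1.1, -1.3]
opening: 0.021
```

```bash
python3 m.py 8 4
```

```text
t 28.50 Fn(T) 1.41 Ft(T) 0.82 Fn(F) 1.69 sdT [0.023 0.02 ] gap 1.00 yc 74.7 loc [53.3 82.3] z 0.0452 rot [-180.    -0.    97.1]
x 0.227 y -0.111
x 0.222 y -0.117
x 0.219 y -0.119
x 0.216 y -0.121
```

arm_command(
  increments=[
    [1, 0.227, -0.111, 0, 0, 0, 0],
    [1, 0.222, -0.117, 0, 0, 0, 0],
    [1, 0.219, -0.119, 0, 0, 0, 0],
    [1, 0.216, -0.121, 0, 0, 0, 0],
    [1, 0, 0, 0, 0, 0, 0],
  ],
)

```text
time: 29.12
ee_pos: [0.5416, 0.1258, 0.0453]
tcp_rot: [-180.0, -0.0, 97.1]
wrist_force: [-0.0, 0.3, -2.8]
opening: 0.0218
```

```bash
python3 m.py 5 3
```

```text
Traceback (most recent call last):
  File "m.py", line 6, in <module>
    bot.camera('wrist'); o=bot.get_obs(); T.append(o['torque']); F.append(o['wrist_force'])
    ~~~~~~~~~~^^^^^^^^^
ValueError: 200 camera calls are used up
```

The camera budget is used up, because my force averaging spent it. From here I use single torque readings, which are precise enough.

```bash
sed -i "s/range(6)/range(1)/; s/bot.camera('wrist'); //" m.py; python3 m.py 5 3
```

```text
t 29.12 Fn(T) 0.36 Ft(T) 0.04 Fn(F) 0.19 sdT [0. 0.] gap 1.08 yc 82.8 loc [48.2 91.2] z 0.0453 rot [-180.    -0.    97.1]
x 0.169 y -0.116
x 0.175 y -0.101
x 0.173 y -0.101
```

arm_command(
  increments=[
    [1, 0.165, -0.13, 0, 0, 0, 0],
    [1, 0.175, -0.105, 0, 0, 0, 0],
    [1, 0.17, -0.101, 0, 0, 0, 0],
    [1, 0, 0, 0, 0, 0, 0],
    [1, 0, 0, 0, 0, 0, 0],
    [1, 0, 0, 0, 0, 0, 0],
  ],
)

```text
time: 29.88
ee_pos: [0.538, 0.1304, 0.0454]
tcp_rot: [180.0, -0.0, 97.1]
wrist_force: [1.9, 1.9, -1.0]
opening: 0.0212
```

```bash
python3 m.py 2 1
```

```text
t 29.88 Fn(T) 2.51 Ft(T) 0.96 Fn(F) 2.68 sdT [0. 0.] gap 0.91 yc 87.7 loc [45.  96.1] z 0.0454 rot [180.   -0.   97.1]
x 0.219 y -0.098
```

arm_command(
  increments=[
    [1, 0, 0.3, 0, 0, 0, 0],
    [1, 0, 1.2, 0, 0, 0, 0],
    [1, 0, 0, -3, 0, 0, 0],
    [1, 0, 0, -5, 0, 0, 0],
    [1, 0, 0, 0, 0, 0, 0],
    [1, 0, 0, 0, 0, 0, 0],
  ],
)

```text
time: 30.62
ee_pos: [0.553, 0.132, 0.1245]
tcp_rot: [-180.0, 0.0, 97.1]
wrist_force: [0.2, 0.3, -3.4]
opening: 0.0212
```

Run:
```python
from h import *
o=bot.get_obs(); p=np.radians(o['tcp_rot'][2]); d=np.array([.460,.270])-o['ee_pos'][:2]
print(o['ee_pos'],o['tcp_rot'],o['torque'],o['wrist_force'],'tool cm',100*(d@[np.cos(p),np.sin(p)]),100*(d@[np.sin(p),-np.cos(p)]))
```

```text
[0.55297776 0.13199546 0.1244628 ] [-1.79959046e+02  1.08301391e-02  9.71179685e+01] [ 0.031965   -0.020677    0.05029365] [ 0.2004942   0.28011247 -3.38334367] tool cm 14.846207563280087 -7.516067966017967
```

arm_command(
  increments=[
    [1, 3.7, -1.88, 0, 0, 0, 0],
    [1, 3.7, -1.88, 0, 0, 0, 0],
    [1, 3.7, -1.88, 0, 0, 0, 0],
    [1, 3.7, -1.88, 0, 0, 0, 0],
    [1, 0, 0, 2.2, 0, 0, 0],
    [1, 0, 0, 2.2, 0, 0, 0],
    [1, 0, 0, 2.2, 0, 0, 0],
    [1, 0, 0, 0, 0, 0, 0],
    [1, 0, 0, 0, 0, 0, 0],
    [1, 0, 0, 0, 0, 0, 0],
  ],
)

```text
time: 31.88
ee_pos: [0.4602, 0.2698, 0.0601]
tcp_rot: [179.9, -0.0, 97.1]
wrist_force: [-0.2, 0.3, -1.9]
opening: 0.0213
```

arm_command(
  increments=[
    [1, 0, 0, 0.4, 0, 0, 0],
    [1, 0, 0, 0.3, 0, 0, 0],
    [1, 0, 0, 0, 0, 0, 0],
    [1, 0, 0, 0, 0, 0, 0],
    [1, 0, 0, 0, 0, 0, 0],
    [1, 0, 0, 0, 0, 0, 0],
  ],
)

```text
time: 32.62
ee_pos: [0.4598, 0.2696, 0.0523]
tcp_rot: [180.0, -0.0, 97.1]
wrist_force: [-0.1, 0.3, -2.7]
opening: 0.0213
```

arm_command(
  increments=[
    [1, 0, 0, 0.1, 0, 0, 0],
    [1, 0, 0, 0.05, 0, 0, 0],
    [1, 0, 0, 0, 0, 0, 0],
    [1, 0, 0, 0, 0, 0, 0],
    [1, 0, 0, 0, 0, 0, 0],
    [1, 0, 0, 0, 0, 0, 0],
  ],
)

```text
time: 33.38
ee_pos: [0.4598, 0.2696, 0.0508]
tcp_rot: [180.0, 0.0, 97.1]
wrist_force: [0.2, -0.2, -3.7]
opening: 0.0213
```

arm_command(
  increments=[
    [1, 0, 0, 0.06, 0, 0, 0],
    [1, 0, 0, 0.05, 0, 0, 0],
    [1, 0, 0, 0, 0, 0, 0],
    [1, 0, 0, 0, 0, 0, 0],
    [1, 0, 0, 0, 0, 0, 0],
    [1, 0, 0, 0, 0, 0, 0],
  ],
)

```text
time: 34.12
ee_pos: [0.4598, 0.2696, 0.0497]
tcp_rot: [180.0, -0.0, 97.1]
wrist_force: [-0.4, -0.6, -2.6]
opening: 0.0212
```

arm_command(
  increments=[
    [1, 0, 0, 0.05, 0, 0, 0],
    [1, 0, 0, 0, 0, 0, 0],
    [1, 0, 0, 0, 0, 0, 0],
    [1, 0, 0, 0, 0, 0, 0],
  ],
)

```text
time: 34.62
ee_pos: [0.4598, 0.2696, 0.0492]
tcp_rot: [180.0, -0.0, 97.1]
wrist_force: [0.6, 0.2, -2.4]
opening: 0.0212
```

```bash
python3 -c "
from h import *
o=bot.get_obs(); print(o['ee_pos'],o['wrist_force'],o['torque'])"
```

```text
[0.45980169 0.26962869 0.04922058] [ 0.58614849  0.24852743 -2.38728451] [ 0.04908697 -0.02306396  0.00191358]
```

arm_command(
  increments=[
    [1, 0, 0, 0.05, 0, 0, 0],
    [1, 0, 0, 0, 0, 0, 0],
    [1, 0, 0, 0, 0, 0, 0],
    [1, 0, 0, 0, 0, 0, 0],
  ],
)

```text
time: 35.12
ee_pos: [0.4598, 0.2697, 0.0492]
tcp_rot: [180.0, -0.0, 97.1]
wrist_force: [-1.9, -1.1, 5.5]
opening: 0.0217
```

```bash
python3 -c "
from h import *
o=bot.get_obs(); print(o['ee_pos'],o['wrist_force'],o['torque'])"
```

```text
[0.45984447 0.26965257 0.0491618 ] [-1.94534046 -1.13574586  5.5050387 ] [-0.3702194   0.63604365  0.03009466]
```

arm_command(
  increments=[
    [1, 0, 0, -0.03, 0, 0, 0],
    [1, 0, 0, 0, 0, 0, 0],
    [0.3, 0, 0, 0, 0, 0, 0],
    [0.1, 0, 0, 0, 0, 0, 0],
    [0, 0, 0, 0, 0, 0, 0],
    [-0.1, 0, 0, 0, 0, 0, 0],
    [-0.1, 0, 0, 0, 0, 0, 0],
    [-0.1, 0, 0, 0, 0, 0, 0],
  ],
)

```text
time: 36.12
ee_pos: [0.4598, 0.2696, 0.049]
tcp_rot: [180.0, -0.0, 97.1]
wrist_force: [-0.2, 0.4, -0.3]
opening: 0.0472
```

```bash
python3 -c "
from h import *
o=bot.get_obs(); print(o['ee_pos'],o['opening'],o['wrist_force'],o['torque'])"
```

```text
[0.45981009 0.26958804 0.04898584] 0.04718483231759657 [-0.18660989  0.4198922  -0.31071688] [ 0.00590917  0.04257783 -0.01361185]
```

Released with zero force. Lifting straight up.

arm_command(
  increments=[
    [-0.1, 0, 0, -1, 0, 0, 0],
    [-0.1, 0, 0, -3, 0, 0, 0],
    [-0.1, 0, 0, -4, 0, 0, 0],
    [-0.1, 0, 0, -5, 0, 0, 0],
    [-0.1, 0, 0, -5, 0, 0, 0],
    [-0.1, 0, 0, 0, 0, 0, 0],
    [-0.1, 0, 0, 0, 0, 0, 0],
  ],
)

```text
time: 37.0
ee_pos: [0.4598, 0.2696, 0.229]
tcp_rot: [180.0, -0.0, 97.1]
wrist_force: [0.4, -1.0, -0.4]
opening: 0.0471
```

```bash
python3 -c "
from h import *
o=bot.get_obs(); print(o['ee_pos'],o['wrist_force'],o['torque'])
print(bot.job_done())"
```

```text
[0.45979003 0.26961387 0.2290248 ] [ 0.43759929 -0.97721704 -0.42083233] [0.03031889 0.01176049 0.03158679]
the job is handed in; nothing more can be done
None
```

I traced the full wavy edge from the square end to the round end with the middle stylus and stood it back on the coaster. The job was handed in at 37 s, but the template probably moved more than the 3 mm asked.

- **Tracing:** the foot was about 4 mm above the paper. The contact force, worked out from the wrist torque, was mostly 0.7–3.3 N. It dropped once to about 0.1 N about 55 mm from the square end, and I restored it on the spot. It was about 0.4 N about 7 mm before the round end.
- **Template shift (disagrees with the 3 mm aim):** the template turned by about 2° during the trace. The square end had moved about 3.5 mm in the top view at 24 s, and about 3 mm at 27.5 s. I estimated the round end at about 3.4 mm at its worst. That is close to the 4 mm limit, and I did not check it at the end.
- **Put-down:** I lowered the stylus until I felt the coaster, at the same height as when I picked it up, about 4 mm from the coaster's measured centre. After opening, the wrist force was near zero and the arm lifted straight up with no load.
- **Not checked:** averaging the forces used up all 200 camera calls near the end of the trace. No picture confirms the final stylus pose, the template's position or that the bystanders are untouched, though I noticed no contact with them.

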